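Make up two hand-building kits in a pottery studio

TASK

Make up two kits for the clay class. Take the ring mould apart by lowering the ring with its loose base over the push-out post until the ring sits down on the post's foot plate and the base stands free on top. The round dish gets the wooden base and the square-footed stamp, and the two-well tray gets the empty ring in its wide well and the large round-footed stamp in its narrow well; lay everything flat or upright on the floor of its dish or well, side by side, and leave the other two stamps where they stand.

Things in the scene. Friction and masses are not known exactly. Their poses are not given: they have to be found in the camera images.
- dish: Round shallow terracotta dish, fixed for the job: 216 mm across, 16 mm high, wall 8 mm, floor 6 mm thick, inner floor 196 mm across. Origin: centre of its underside, on the table; z up.
- tray: Oblong terracotta tray with two wells, fixed for the job: 116 mm along its x, 200 mm along its y, 16 mm high; floor 6 mm thick, walls and the rib between the wells 8 mm thick and as high as the tray. Wide well 100 (x) by 100 (y) mm, centred at y = -42 mm; narrow well 100 (x) by 76 (y) mm, centred at y = +54 mm, both at x = 0. Origin: centre of its underside, on the table; z up.
- post: Push-out post, fixed: upright steel post 34 mm in diameter on a dark round foot plate 90 mm across and 6 mm thick; the post's flat top is 54 mm above the table. Origin: centre of the plate's underside, z up along the post.
- ring: Aluminium ring mould, loose, about 120 g: 68 mm outside diameter, 26 mm high, wall 5 mm; at its lower edge an inward ledge 5 mm high leaves a hole 44 mm across. At the start the wooden base lies in it on the ledge, 9 mm below the rim, with 2.5 mm of play and nothing to grip; the two are moved together by gripping the ring's outside. Origin: centre of its underside, z up.
- disc: Loose base of the ring mould: brown wooden disc 53 mm in diameter and 12 mm thick, about 40 g, resting free in the ring (it just lifts out upwards when pushed from below). Origin: centre of its underside, z up.
- square_stamp: Wooden clay stamp with a square foot 44 by 44 mm, 16 mm thick, and an upright round handle 22 mm in diameter rising from its centre; 68 mm high in all, about 60 g, loose, stands on its foot. Origin: centre of the foot's underside, z up along the handle.
- round_stamp: Large round stamp: the same kind with a round foot 50 mm in diameter, 16 mm thick; same handle (22 mm, top at 68 mm), about 60 g, loose. Origin: centre of the foot's underside, z up.
- small_stamp: Small round stamp, stays where it is: round foot only 32 mm in diameter, 16 mm thick; same handle, top at 68 mm; loose. Origin: centre of the foot's underside, z up.
- bar_stamp: Bar stamp, stays where it is: oblong foot 66 (x) by 24 (y) mm, 16 mm thick; same handle, top at 68 mm; loose. Origin: centre of the foot's underside, z up.
Mind the look-alikes: they are no part of the job. What is shaped like the ring but green is not meant.

How it is judged:
On the way:
1. the ring sits on the post's foot plate around the post and the base lies on top of the post, pushed out of the ring (horizontal distance between ring and post below 0.01 m and height (world z) of ring below 0.01 m and angle between each of ring, disc's own z axis and vertical below 0.1 rad and z of disc in the frame of ring above 0.035 m and horizontal distance between disc and post below 0.016 m), for 0.2 s.
At the end, for the whole second after the job is handed in: Base and square stamp on the floor of the round dish; ring on the floor of the wide well, large round stamp on that of the narrow well: undersides within 4 mm of the floor, tilt under 0.1 rad, wholly inside, at rest. Small round and bar stamps upright within 25 mm of their start (z of disc in the frame of dish between 0.002 and 0.01 m and angle between each of disc, square_stamp, ring, round_stamp, small_stamp, bar_stamp's own z axis and vertical below 0.1 rad and linear speed of each of disc, square_stamp, ring, round_stamp below 0.02 m/s and angular speed of each of disc, square_stamp, ring, round_stamp below 0.2 rad/s and horizontal distance between disc and dish below 0.078 m and z of square_stamp in the frame of dish between 0.002 and 0.01 m and horizontal distance between square_stamp and dish below 0.082 m and z of ring in the frame of tray between 0.002 and 0.01 m and x of ring in the frame of tray between -0.02 and 0.02 m and y of ring in the frame of tray between -0.062 and -0.022 m and z of round_stamp in the frame of tray between 0.002 and 0.01 m and x of round_stamp in the frame of tray between -0.029 and 0.029 m and y of round_stamp in the frame of tray between 0.037 and 0.071 m and distance of each of small_stamp, bar_stamp from where it was at the start of the episode below 0.025 m); the robot touches nothing.
It fails at once if the small round stamp or the bar stamp is carried off or knocked over (distance of any of small_stamp, bar_stamp from where it was at the start of the episode above 0.04 m or angle between any of small_stamp, bar_stamp's own z axis and vertical above 0.5 rad).
It also fails if it takes over 125 s, if anything falls off the work surface, if the arm or the gripper's body presses on something with over 40 N, if the wrist force passes 120 N, or if a joint passes its speed limit or range.

ROBOT

A 6-joint arm with a two-finger parallel gripper is mounted at the origin on the work surface. World frame = base frame: x ahead of the robot, y to its left, z up, the work surface at z = 0. Lengths are in m, angles in rad, forces in N, time in s.
With the tool pointing down it reaches from about 0.35 to 0.8 m from the base axis. Payload 7.3 kg.
Tool frame: the origin (TCP) lies on the centre line of the jaws, within the pads' length; the fingertips stand 11 mm ahead of it and the grasp point (between the pads) lies 8 mm behind it; z points along the fingers, y is the line along which they close (so a half turn about z gives the same grasp; the last joint's range is limited). The gripper opens to 85 mm and grips with 20 to 120 N. Pads are 22 mm wide; open, the fingers measure 114 mm over their backs; the gripper's body (76 mm by 85 mm) begins 54 mm behind the grasp point. The pads swing forward as they close: fully open they stand 13 mm farther back than shut.
Start: joints at [-1.326, 0.342, 1.524, -0, 1.275, -0.146], TCP at [0.2, -0.485, 0.242] pointing down, gripper open.
Joint ranges: [-2.53, 2.53], [-0.77, 2.02], [0.04, 2.7], [-1, 4.14], [0.28, 2.66], [-3.11, 3.11]. Speed limits (rad/s): [2.57, 2.57, 3.14, 3.14, 3.14, 3.14].

INTERFACE

Orientations are given as a unit quaternion [x, y, z, w].
In Python, from bench import * gives the robot as it stands.
- The arm moves only by the tool move_arm, never from a script. Its argument "deltas" is a list of rows, each an object of numbers: "tx", "ty", "tz": the shift along the tool's x, y, z in mm; "turn": the turn about the tool's z in degrees. A call has exactly 8 rows; each row shifts and turns the commanded pose from where the row before left it, along the tool's axes as they then stand; what a row does not reach is not made up. A row lasts 1/12 s, in which the tool goes at most 41.7 mm and 7.16 degrees, less where a joint would pass 70% of its speed; a pose out of reach is approached as far as the arm can. A call with a gripper value outside its range is refused whole. "gripper" is the opening, from 0 (shut) to 1 (fully open), set as the call begins (left out, the last holds). The fingers move at their own pace and stop on an object; "squeeze" is the grip in N (left out, the last holds). Time passes only in rows, so rows that do not move let the fingers close, or fill a call up. It gives the time, the measured TCP pose, the force, the opening and the grip force at its end, in the units of the state.
- state(): the state, without advancing time (a new reading comes with each control period).
- snapshot(name): name is "scene" or "top"; returns the picture (400x640x3 uint8, red, green, blue); there is no depth.
- calibration(name): a dict with "intrinsics" (3x3 intrinsics, pixels), "cam_to_world" (4x4, takes a point from camera to world coordinates). Camera axes: x right, y up, looking along -z (the intrinsics and any distortion apply to the point x, -y, -z); pixel columns grow to the right and rows downward; lengths in m; the calibration is good to about 2 mm. A picture is of the moment at which its call begins. calibration takes no time and is no camera call.
- hand_in(): hands the job in; it is judged then, once.
The state is a dict: "time": time; "joint_pos": joint angles; "qd": joint speeds; "tau": joint torques, N m; "ee_pos": TCP position; "eef_rot": TCP orientation; "contact_force": force on the tool from outside, world axes, zero at the start; "moment": the same for the moment, N m; "width": finger opening in m; "finger_force": force on a finger pad.
Only numpy, scipy, OpenCV 4.12 (cv2) and the standard library are available. Lean on these libraries where they do the work, as an engineer would, in place of code of your own. Each camera call takes 0.05 s, during which the arm holds its last target. There are 200 camera calls.

## Working session

There is one attempt and no reset: what is moved stays moved. The work goes in short steps, Python scripts to look and compute and a tool call to move; the robot and the scene stay as the last step left them, time stands still between calls to the robot, and variables do not carry over. Pictures are saved under pics/ and viewed, at most 14 in all, crops included, and the job is handed in when it is done.

Besides the shell and the picture viewer there is one more tool, called after "Call:" by a JSON object that holds its "op" and its "data", one argument or row to a line. move_arm: Moves the arm, as the interface text tells. Its arguments: {"type":"object","properties":{"deltas":{"type":"array"},"gripper":{"type":"number"},"squeeze":{"type":"number"}},"required":["deltas"]}

```bash
mkdir -p pics; cat > h.py <<'E'
from bench import *
import numpy as np, cv2
def snap(n,f):
    im=snapshot(n); cv2.imwrite('pics/'+f,im[:,:,::-1]); return im
def ray(n,u,v,z):
    c=calibration(n);K=np.array(c['intrinsics']);T=np.array(c['cam_to_world'])
    d=np.linalg.solve(K,[u,v,1]);d=T[:3,:3]@np.array([d[0],-d[1],-d[2]]);o=T[:3,3]
    return (o+d*(z-o[2])/d[2]).round(4)
E
python3 - <<'E'
from h import *
snap('top','t0.png');snap('scene','s0.png')
s=state();print(s)
for n in('top','scene'):
    c=calibration(n);print(c)
E
```

```text
{'time': 0.1, 'joint_pos': array([-1.32598505e+00,  3.42679139e-01,  1.52491890e+00,  3.35238293e-05,
        1.27540985e+00, -1.45984549e-01]), 'qd': array([-0.00061925, -0.00149389, -0.00263965,  0.00032379,  0.00199121,
       -0.00073117]), 'tau': array([ 1.77690748e-03, -4.34446406e+01, -2.46490967e+01, -1.27582703e-04,
        4.73101551e-03, -4.26984187e-06]), 'ee_pos': array([ 0.19993865, -0.48506755,  0.24168281]), 'eef_rot': array([ 9.80971193e-01,  1.94152047e-01, -1.89385570e-05, -7.07544609e-04]), 'contact_force': array([-0.66719467, -0.72833322, -0.03333597]), 'moment': array([ 0.01918302,  0.0543716 , -0.00364782]), 'finger_force': 0.0, 'width': 0.08528356941911891}
{'intrinsics': array([[371.84768805,   0.        , 325.50408086],
       [  0.        , 371.84768805, 199.38782274],
       [  0.        ,   0.        ,   1.        ]]), 'cam_to_world': array([[-0.02049969,  0.98824488, -0.15149856,  0.47264524],
       [-0.99973699, -0.01870352,  0.0132717 ,  0.00603452],
       [ 0.01028213,  0.15173077,  0.98836838,  0.85997552],
       [ 0.        ,  0.        ,  0.        ,  1.        ]])}
{'intrinsics': array([[447.29906311,   0.        , 312.19389065],
       [  0.        , 447.29906311, 198.56130474],
       [  0.        ,   0.        ,   1.        ]]), 'cam_to_world': array([[-0.88262784, -0.25217201,  0.39670818,  0.96521538],
       [ 0.46957438, -0.43414833,  0.76877509,  0.6600041 ],
       [-0.02163336,  0.86482629,  0.50160491,  0.48971614],
       [ 0.        ,  0.        ,  0.        ,  1.        ]])}
```

View pics/t0.png

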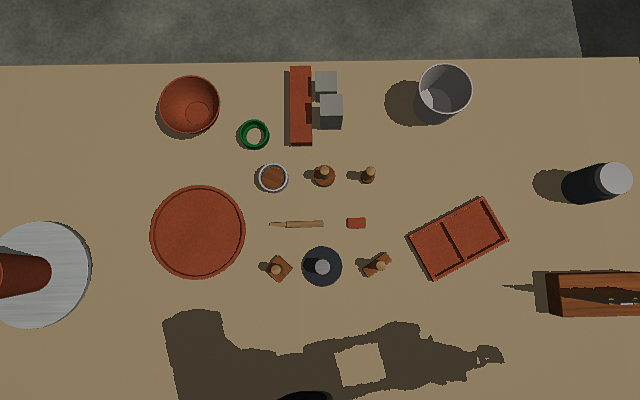

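View pics/s0.png

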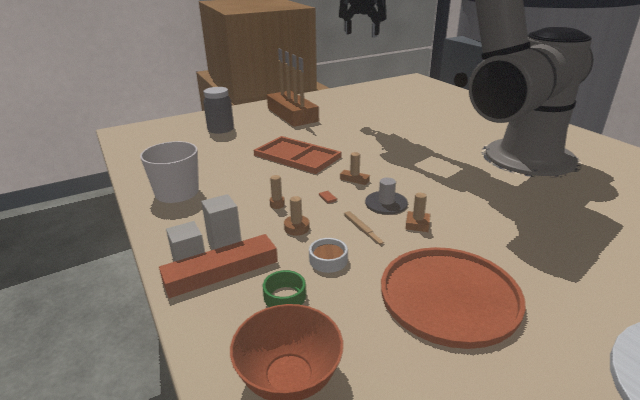

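```bash
python3 - <<'E'
from h import *
im=cv2.imread('pics/t0.png')
cv2.imwrite('pics/c1.png',cv2.resize(im[150:290,250:400],None,fx=4,fy=4,interpolation=cv2.INTER_CUBIC))
hsv=cv2.cvtColor(im,cv2.COLOR_BGR2HSV)
m=((hsv[...,0]<10)|(hsv[...,0]>174))&(hsv[...,1]>120)&(hsv[...,2]>40)
m=cv2.morphologyEx(m.astype(np.uint8)*255,cv2.MORPH_CLOSE,np.ones((3,3)))
for c in cv2.findContours(m,0,1)[0]:
    a=cv2.contourArea(c)
    if a<150: continue
    r=cv2.minAreaRect(c);bx=cv2.boxPoints(r)
    print(a,r, ray('top',*r[0],.016),[ray('top',*p,.016)[:2] for p in bx])
    if len(c)>5:
        e=cv2.fitEllipse(c);print(' ell',e,ray('top',*e[0],.016))
# ring/disc, post top
for n,(u,v,w) in dict(ring=(273,178,20),post=(322,266,24)).items():
    sub=hsv[v-w:v+w,u-w:u+w]
    g=((sub[...,1]<70)).astype(np.uint8)*255
    for c in cv2.findContours(g,0,1)[0]:
        if cv2.contourArea(c)>60: 
            e=cv2.fitEllipse(c);print(n,cv2.contourArea(c),np.array(e[0])+[u-w,v-w],e[1])
E
```

```text
1772.0 ((25.5, 275.5), (45.0, 51.0), 90.0) [0.4445 0.6607 0.016 ] [array([0.495 , 0.7219]), array([0.4927, 0.6092]), array([0.3949, 0.6004]), array([0.3973, 0.7111])]
 ell ((20.910797119140625, 274.131103515625), (44.12731170654297, 57.3018798828125), 81.20094299316406) [0.4477 0.671  0.016 ]
152.0 ((356.5, 222.5), (9.0, 17.0), 90.0) [ 0.5475 -0.0748  0.016 ] [array([ 0.5581, -0.0557]), array([ 0.5574, -0.0945]), array([ 0.5368, -0.0938]), array([ 0.5376, -0.0551])]
 ell ((356.27484130859375, 222.5), (10.239130973815918, 20.725439071655273), 90.0) [ 0.5475 -0.0743  0.016 ]
4343.0 ((458.141845703125, 237.89102172851562), (52.882354736328125, 87.29411315917969), 61.927513122558594) [ 0.508  -0.3044  0.016 ] [array([ 0.5166, -0.1889]), array([ 0.6076, -0.3724]), array([ 0.4993, -0.4199]), array([ 0.4119, -0.2388])]
 ell ((458.0812072753906, 238.0320587158203), (59.033748626708984, 104.20536804199219), 61.98007583618164) [ 0.5076 -0.3042  0.016 ]
6921.5 ((197.0, 232.0), (94.0, 94.0), 90.0) [0.533  0.2863 0.016 ] [array([0.6431, 0.3974]), array([0.6391, 0.1818]), array([0.4268, 0.1792]), 
[... 207 characters left out ...]
5  0.016 ] [array([0.9127, 0.3895]), array([0.9105, 0.2455]), array([0.7648, 0.2421]), array([0.7672, 0.3827])]
 ell ((188.94381713867188, 104.23406219482422), (57.0377197265625, 60.951786041259766), 72.21215057373047) [0.8373 0.3151 0.016 ]
1620.0 ((300.5, 105.5), (79.0, 21.0), 90.0) [0.8299 0.0497 0.016 ] [array([0.9312, 0.0742]), array([0.9304, 0.0232]), array([0.7318, 0.0261]), array([0.7327, 0.0754])]
 ell ((300.3221435546875, 106.47856140136719), (22.780689239501953, 105.55435180664062), 179.34426879882812) [0.8274 0.0502 0.016 ]
ring 698.0 [272.98353958 177.45712471] (29.133073806762695, 30.624208450317383)
post 1179.5 [321.76655579 266.1867733 ] (38.01298141479492, 39.69267272949219)
```

View pics/c1.png

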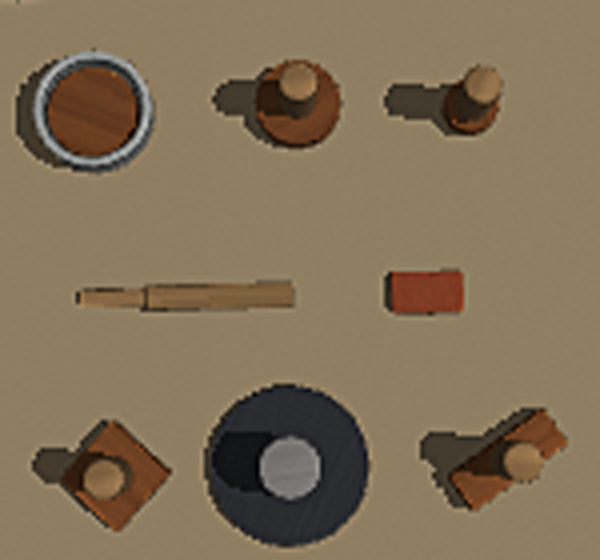

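```bash
python3 - <<'E'
from h import *
def P(u,v,z,l): print(l,ray('top',u,v,z))
P(273.4,177.2,.026,'ring')
P(324.4,170.2,.068,'round h');P(324.2,176.1,.016,'round f')
P(371,171,.068,'small h');P(380.7,265.5,.068,'bar h')
P(276.2,269.4,.068,'sq h');P(279,268.7,.016,'sq f')
P(322.7,266.7,.054,'post top');P(321.7,266.4,.006,'post plate')
for u,v in((112,421),(171,470),(118,531),(64,478)): P(250+u/4,150+v/4,.016,'sqc')
c=calibration('scene');K=np.array(c['intrinsics']);T=np.linalg.inv(c['cam_to_world'])
def proj(p):
    q=T@np.r_[p,1]; q=K@np.array([q[0],-q[1],-q[2]]); return (q[:2]/q[2]).round(1)
t=np.array([.2,-.485,.242]);y=np.array([np.sin(np.radians(22.4)),-np.cos(np.radians(22.4)),0])
for dz in(0.03,0.02,.01,0,-.01,-.02): print(dz,[proj(t+y*k+[0,0,dz]) for k in(-.05,.05)])
im=cv2.imread('pics/s0.png')
cv2.imwrite('pics/c2.png',cv2.resize(im[0:60,320:400],None,fx=6,fy=6,interpolation=cv2.INTER_CUBIC))
E
```

```text
ring [0.6541 0.1129 0.026 ]
round h [ 0.6585 -0.0035  0.068 ]
round f [ 0.6567 -0.0034  0.016 ]
small h [ 0.6549 -0.1052  0.068 ]
bar h [ 0.4514 -0.1177  0.068 ]
sq h [0.4479 0.1015 0.068 ]
sq f [0.4477 0.1016 0.016 ]
post top [0.451  0.0042 0.054 ]
post plate [0.4505 0.0063 0.006 ]
sqc [0.4774 0.1038 0.016 ]
sqc [0.4496 0.0709 0.016 ]
sqc [0.417  0.1005 0.016 ]
sqc [0.4465 0.1305 0.016 ]
0.03 [array([376.2,  26.5]), array([347.4,  23.5])]
0.02 [array([376. ,  30.3]), array([347.3,  27.1])]
0.01 [array([375.8,  34. ]), array([347.3,  30.6])]
0 [array([375.7,  37.6]), array([347.2,  34.1])]
-0.01 [array([375.5,  41.3]), array([347.1,  37.6])]
-0.02 [array([375.3,  44.9]), array([347.1,  41.1])]
```

View pics/c2.png

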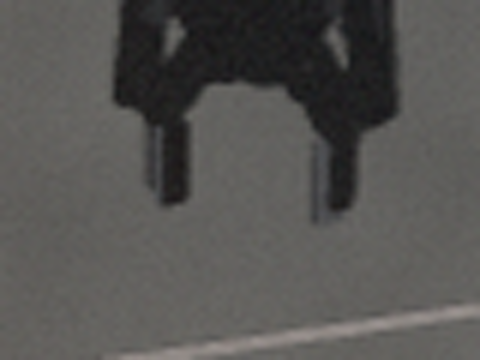

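```bash
python3 - <<'E'
from h import *
im=cv2.imread('pics/t0.png')
cv2.imwrite('pics/c3.png',cv2.resize(im[190:285,400:515],None,fx=6,fy=6,interpolation=cv2.INTER_CUBIC))
E
```

```text
(no output)
```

View pics/c3.png

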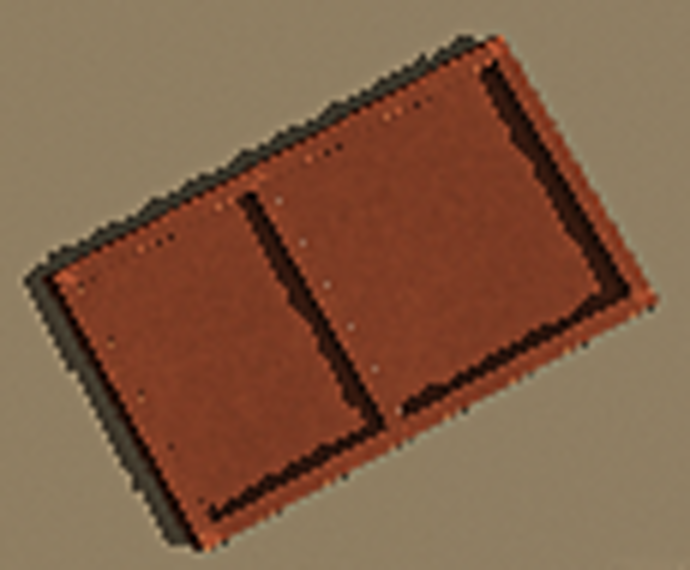

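Call:
{"op": "move_arm", "data": {
  "deltas": [
    {"turn": -7},
    {"turn": -7},
    {"turn": -7},
    {"turn": -7},
    {"turn": -7},
    {"turn": -7},
    {"turn": -7},
    {"turn": -7}
  ],
  "gripper": 1
}}

```text
validation failed for argument at $.de...
```

Call:
{"op": "move_arm", "data": {
  "deltas": [
    {"turn": -7},
    {"turn": -4.6},
    {"tx": 27, "ty": 20.5},
    {"tx": 27, "ty": 20.5},
    {"tx": 27, "ty": 20.5},
    {"tx": 27, "ty": 20.5},
    {"tx": 27, "ty": 20.5},
    {}
  ]
}}

```text
validation failed for argument at $.de...
```

Call:
{"op": "move_arm", "data": {
  "deltas": [
    {"tx": 0, "ty": 0, "tz": 0, "turn": -7},
    {"tx": 0, "ty": 0, "tz": 0, "turn": -7},
    {"tx": 0, "ty": 0, "tz": 0, "turn": -7},
    {"tx": 0, "ty": 0, "tz": 0, "turn": -7},
    {"tx": 0, "ty": 0, "tz": 0, "turn": -7},
    {"tx": 0, "ty": 0, "tz": 0, "turn": -7},
    {"tx": 0, "ty": 0, "tz": 0, "turn": -7},
    {"tx": 0, "ty": 0, "tz": 0, "turn": -7}
  ],
  "gripper": 1
}}

```text
time: 0.77
ee_pos: [0.1999, -0.4852, 0.2419]
eef_rot: [0.773, 0.634, 0.0, -0.0]
contact_force: [-0.3, -0.1, -0.0]
width: 0.0855
finger_force: 0.0
```

Call:
{"op": "move_arm", "data": {
  "deltas": [
    {"tx": 0, "ty": 0, "tz": 0, "turn": -7},
    {"tx": 0, "ty": 0, "tz": 0, "turn": -4.4},
    {"tx": 27, "ty": 20.5, "tz": 0, "turn": 0},
    {"tx": 27, "ty": 20.5, "tz": 0, "turn": 0},
    {"tx": 27, "ty": 20.5, "tz": 0, "turn": 0},
    {"tx": 27, "ty": 20.5, "tz": 0, "turn": 0},
    {"tx": 27, "ty": 20.5, "tz": 0, "turn": 0},
    {"tx": 0, "ty": 0, "tz": 0, "turn": 0}
  ]
}}

```text
time: 1.43
ee_pos: [0.3053, -0.3464, 0.2421]
eef_rot: [0.707, 0.707, 0.001, -0.001]
contact_force: [0.3, -0.1, 0.1]
width: 0.0854
finger_force: 0.0
```

Call:
{"op": "move_arm", "data": {
  "deltas": [
    {"tx": 28, "ty": 21, "tz": 0, "turn": 0},
    {"tx": 28, "ty": 21, "tz": 0, "turn": 0},
    {"tx": 28, "ty": 21, "tz": 0, "turn": 0},
    {"tx": 28, "ty": 21, "tz": 0, "turn": 0},
    {"tx": 28, "ty": 21, "tz": 0, "turn": 0},
    {"tx": 28, "ty": 21, "tz": 0, "turn": 0},
    {"tx": 28, "ty": 21, "tz": 0, "turn": 0},
    {"tx": 28, "ty": 21, "tz": 0, "turn": 0}
  ]
}}

```text
time: 2.1
ee_pos: [0.4725, -0.1263, 0.2421]
eef_rot: [0.708, 0.706, -0.0, -0.0]
contact_force: [1.1, -0.4, 1.2]
width: 0.0856
finger_force: 0.0
```

Call:
{"op": "move_arm", "data": {
  "deltas": [
    {"tx": 28, "ty": 21, "tz": 0, "turn": 0},
    {"tx": 28, "ty": 21, "tz": 0, "turn": 0},
    {"tx": 28, "ty": 21, "tz": 0, "turn": 0},
    {"tx": 28, "ty": 21, "tz": 15, "turn": 0},
    {"tx": 28, "ty": 21, "tz": 25, "turn": 0},
    {"tx": 28, "ty": 21, "tz": 25, "turn": 0},
    {"tx": 28, "ty": 21, "tz": 25, "turn": 0},
    {"tx": 8, "ty": 9, "tz": 20, "turn": 0}
  ]
}}

```text
time: 2.77
ee_pos: [0.6277, 0.0767, 0.132]
eef_rot: [0.707, 0.707, 0.0, -0.001]
contact_force: [-1.1, -1.3, -0.4]
width: 0.0853
finger_force: 0.0
```

Call:
{"op": "move_arm", "data": {
  "deltas": [
    {"tx": 0, "ty": 0, "tz": 20, "turn": 0},
    {"tx": 0, "ty": 0, "tz": 20, "turn": 0},
    {"tx": 0, "ty": 0, "tz": 0, "turn": 0},
    {"tx": 0, "ty": 0, "tz": 0, "turn": 0},
    {"tx": 0, "ty": 0, "tz": 0, "turn": 0},
    {"tx": 0, "ty": 0, "tz": 0, "turn": 0},
    {"tx": 0, "ty": 0, "tz": 0, "turn": 0},
    {"tx": 0, "ty": 0, "tz": 0, "turn": 0}
  ]
}}

```text
time: 3.43
ee_pos: [0.6271, 0.0732, 0.0959]
eef_rot: [0.708, 0.706, 0.001, 0.001]
contact_force: [0.5, 0.8, 0.2]
width: 0.0857
finger_force: 0.0
```

Call:
{"op": "move_arm", "data": {
  "deltas": [
    {"tx": 13, "ty": 9, "tz": 0, "turn": 0},
    {"tx": 13, "ty": 9, "tz": 0, "turn": 0},
    {"tx": 14, "ty": 9, "tz": 0, "turn": 0},
    {"tx": 0, "ty": 0, "tz": 15, "turn": 0},
    {"tx": 0, "ty": 0, "tz": 15, "turn": 0},
    {"tx": 0, "ty": 0, "tz": 10, "turn": 0},
    {"tx": 0, "ty": 0, "tz": 0, "turn": 0},
    {"tx": 0, "ty": 0, "tz": 0, "turn": 0}
  ]
}}

```text
time: 4.1
ee_pos: [0.6535, 0.1131, 0.0545]
eef_rot: [0.708, 0.706, -0.0, -0.0]
contact_force: [0.4, 0.7, 0.9]
width: 0.0857
finger_force: 0.0
```

```bash
python3 - <<'E'
from h import *
im=snap('scene','s1.png')[200:300,260:400,::-1]
cv2.imwrite('pics/c4.png',cv2.resize(im,None,fx=5,fy=5,interpolation=cv2.INTER_CUBIC))
E
```

```text
(no output)
```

View pics/c4.png

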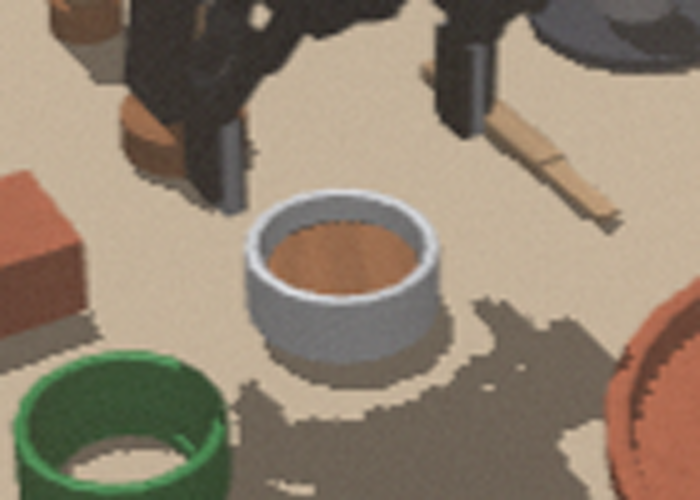

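The open fingers straddle the ring (ring at about (328,254) in the full picture). I'll go down and grip it.

Call:
{"op": "move_arm", "data": {
  "deltas": [
    {"tx": 0, "ty": 0, "tz": 10, "turn": 0},
    {"tx": 0, "ty": 0, "tz": 10, "turn": 0},
    {"tx": 0, "ty": 0, "tz": 10, "turn": 0},
    {"tx": 0, "ty": 0, "tz": 8, "turn": 0},
    {"tx": 0, "ty": 0, "tz": 4, "turn": 0},
    {"tx": 0, "ty": 0, "tz": 0, "turn": 0},
    {"tx": 0, "ty": 0, "tz": 0, "turn": 0},
    {"tx": 0, "ty": 0, "tz": 0, "turn": 0}
  ]
}}

```text
time: 4.82
ee_pos: [0.6541, 0.1133, 0.013]
eef_rot: [0.708, 0.706, 0.0, 0.0]
contact_force: [-0.3, -0.6, -0.1]
width: 0.0852
finger_force: 0.0
```

Call:
{"op": "move_arm", "data": {
  "deltas": [
    {"tx": 0, "ty": 0, "tz": 0, "turn": 0},
    {"tx": 0, "ty": 0, "tz": 0, "turn": 0},
    {"tx": 0, "ty": 0, "tz": 0, "turn": 0},
    {"tx": 0, "ty": 0, "tz": 0, "turn": 0},
    {"tx": 0, "ty": 0, "tz": 0, "turn": 0},
    {"tx": 0, "ty": 0, "tz": 0, "turn": 0},
    {"tx": 0, "ty": 0, "tz": 0, "turn": 0},
    {"tx": 0, "ty": 0, "tz": 0, "turn": 0}
  ],
  "gripper": 0.6,
  "squeeze": 40
}}

```text
time: 5.48
ee_pos: [0.6544, 0.1133, 0.0141]
eef_rot: [0.708, 0.706, 0.001, 0.001]
contact_force: [-1.1, 0.5, 5.7]
width: 0.0672
finger_force: 44.7
```

Call:
{"op": "move_arm", "data": {
  "deltas": [
    {"tx": 0, "ty": 0, "tz": -5, "turn": 0},
    {"tx": 0, "ty": 0, "tz": -10, "turn": 0},
    {"tx": 0, "ty": 0, "tz": -15, "turn": 0},
    {"tx": 0, "ty": 0, "tz": -20, "turn": 0},
    {"tx": 0, "ty": 0, "tz": -25, "turn": 0},
    {"tx": 0, "ty": 0, "tz": -25, "turn": 0},
    {"tx": 0, "ty": 0, "tz": 0, "turn": 0},
    {"tx": 0, "ty": 0, "tz": 0, "turn": 0}
  ]
}}

```text
time: 6.15
ee_pos: [0.6546, 0.1134, 0.1147]
eef_rot: [0.708, 0.706, 0.001, 0.001]
contact_force: [0.0, -0.3, -1.7]
width: 0.0673
finger_force: 45.4
```

```bash
python3 - <<'E'
from h import *
im=snap('scene','s2.png')[120:260,240:400,::-1]
cv2.imwrite('pics/c5.png',cv2.resize(im,None,fx=4,fy=4,interpolation=cv2.INTER_CUBIC))
E
```

```text
(no output)
```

View pics/c5.png

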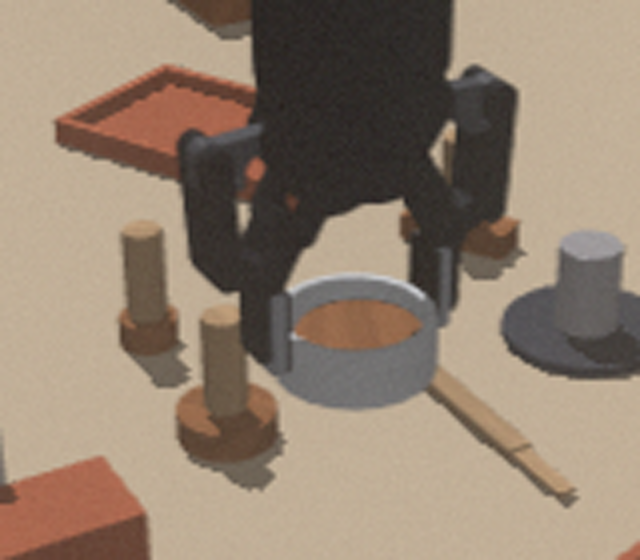

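Call:
{"op": "move_arm", "data": {
  "deltas": [
    {"tx": -7, "ty": -13, "tz": 0, "turn": 0},
    {"tx": -16, "ty": -30, "tz": 0, "turn": 0},
    {"tx": -16, "ty": -30, "tz": 0, "turn": 0},
    {"tx": -16, "ty": -30, "tz": 0, "turn": 0},
    {"tx": -16, "ty": -30, "tz": 0, "turn": 0},
    {"tx": -16, "ty": -30, "tz": 0, "turn": 0},
    {"tx": -13, "ty": -25, "tz": 0, "turn": 0},
    {"tx": -8, "ty": -15, "tz": 0, "turn": 0}
  ]
}}

```text
time: 6.87
ee_pos: [0.4461, 0.0055, 0.1112]
eef_rot: [0.709, 0.706, -0.002, -0.002]
contact_force: [-0.5, 0.6, -1.0]
width: 0.067
finger_force: 45.5
```

Call:
{"op": "move_arm", "data": {
  "deltas": [
    {"tx": 0, "ty": 0, "tz": 0, "turn": 0},
    {"tx": 0, "ty": 0, "tz": 0, "turn": 0},
    {"tx": 0, "ty": 0, "tz": 0, "turn": 0},
    {"tx": 0, "ty": 0, "tz": 0, "turn": 0},
    {"tx": 0, "ty": 0, "tz": 0, "turn": 0},
    {"tx": 0, "ty": 0, "tz": 0, "turn": 0},
    {"tx": 0, "ty": 0, "tz": 0, "turn": 0},
    {"tx": 0, "ty": 0, "tz": 0, "turn": 0}
  ]
}}

```text
time: 7.53
ee_pos: [0.4505, 0.0062, 0.1125]
eef_rot: [0.708, 0.706, -0.0, -0.0]
contact_force: [-0.1, -0.2, -1.8]
width: 0.067
finger_force: 45.5
```

```bash
python3 - <<'E'
from h import *
im=snap('scene','s3.png')[120:260,320:480,::-1]
cv2.imwrite('pics/c6.png',cv2.resize(im,None,fx=4,fy=4,interpolation=cv2.INTER_CUBIC))
E
```

```text
(no output)
```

View pics/c6.png

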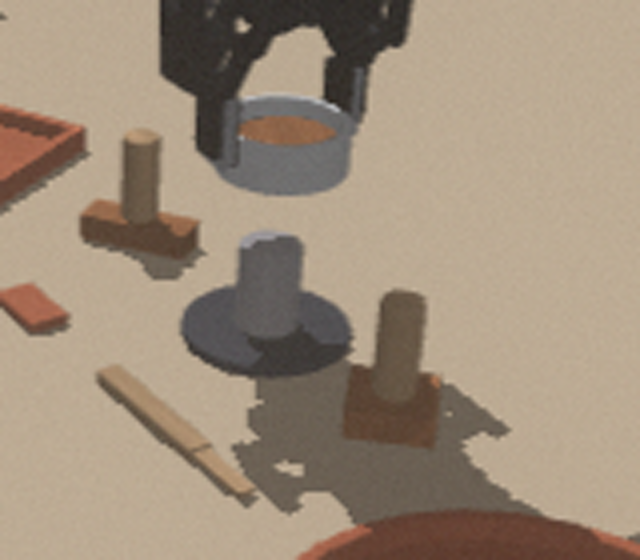

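Call:
{"op": "move_arm", "data": {
  "deltas": [
    {"tx": 0, "ty": 0, "tz": 10, "turn": 0},
    {"tx": 0, "ty": 0, "tz": 10, "turn": 0},
    {"tx": 0, "ty": 0, "tz": 10, "turn": 0},
    {"tx": 0, "ty": 0, "tz": 6, "turn": 0},
    {"tx": 0, "ty": 0, "tz": 6, "turn": 0},
    {"tx": 0, "ty": 0, "tz": 5, "turn": 0},
    {"tx": 0, "ty": 0, "tz": 5, "turn": 0},
    {"tx": 0, "ty": 0, "tz": 0, "turn": 0}
  ]
}}

```text
time: 8.25
ee_pos: [0.45, 0.0061, 0.0599]
eef_rot: [0.708, 0.706, -0.0, -0.0]
contact_force: [0.4, 0.6, -1.4]
width: 0.0674
finger_force: 45.6
```

Call:
{"op": "move_arm", "data": {
  "deltas": [
    {"tx": 0, "ty": 0, "tz": 5, "turn": 0},
    {"tx": 0, "ty": 0, "tz": 5, "turn": 0},
    {"tx": 0, "ty": 0, "tz": 5, "turn": 0},
    {"tx": 0, "ty": 0, "tz": 5, "turn": 0},
    {"tx": 0, "ty": 0, "tz": 5, "turn": 0},
    {"tx": 0, "ty": 0, "tz": 5, "turn": 0},
    {"tx": 0, "ty": 0, "tz": 3, "turn": 0},
    {"tx": 0, "ty": 0, "tz": 0, "turn": 0}
  ]
}}

```text
time: 8.92
ee_pos: [0.4499, 0.0061, 0.0269]
eef_rot: [0.708, 0.706, -0.0, -0.001]
contact_force: [0.4, -0.0, -1.4]
width: 0.0669
finger_force: 45.6
```

```bash
python3 -c "
from h import *
s=state();print(s['ee_pos'],s['contact_force'],s['width'])"
```

```text
[0.44990399 0.00607265 0.0268873 ] [ 0.35305473 -0.03501041 -1.37761191] 0.06691966959421583
```

Call:
{"op": "move_arm", "data": {
  "deltas": [
    {"tx": 0, "ty": 0, "tz": 2, "turn": 0},
    {"tx": 0, "ty": 0, "tz": 2, "turn": 0},
    {"tx": 0, "ty": 0, "tz": 1, "turn": 0},
    {"tx": 0, "ty": 0, "tz": 1, "turn": 0},
    {"tx": 0, "ty": 0, "tz": 1, "turn": 0},
    {"tx": 0, "ty": 0, "tz": 0, "turn": 0},
    {"tx": 0, "ty": 0, "tz": 0, "turn": 0},
    {"tx": 0, "ty": 0, "tz": 0, "turn": 0}
  ]
}}

```text
time: 9.58
ee_pos: [0.4504, 0.006, 0.0207]
eef_rot: [0.708, 0.706, 0.0, 0.0]
contact_force: [0.6, 0.1, -0.9]
width: 0.067
finger_force: 45.6
```

Call:
{"op": "move_arm", "data": {
  "deltas": [
    {"tx": 0, "ty": 0, "tz": 0, "turn": 0},
    {"tx": 0, "ty": 0, "tz": 0, "turn": 0},
    {"tx": 0, "ty": 0, "tz": 0, "turn": 0},
    {"tx": 0, "ty": 0, "tz": 0, "turn": 0},
    {"tx": 0, "ty": 0, "tz": 0, "turn": 0},
    {"tx": 0, "ty": 0, "tz": 0, "turn": 0},
    {"tx": 0, "ty": 0, "tz": 0, "turn": 0},
    {"tx": 0, "ty": 0, "tz": 0, "turn": 0}
  ],
  "gripper": 1
}}

```text
time: 10.25
ee_pos: [0.4503, 0.006, 0.0206]
eef_rot: [0.708, 0.706, -0.0, 0.0]
contact_force: [-0.3, -0.2, -0.2]
width: 0.0858
finger_force: 0.0
```

Call:
{"op": "move_arm", "data": {
  "deltas": [
    {"tx": 0, "ty": 0, "tz": -10, "turn": 0},
    {"tx": 0, "ty": 0, "tz": -10, "turn": 0},
    {"tx": 0, "ty": 0, "tz": -20, "turn": 0},
    {"tx": 0, "ty": 0, "tz": -20, "turn": 0},
    {"tx": 0, "ty": 0, "tz": 0, "turn": 0},
    {"tx": 0, "ty": 0, "tz": 0, "turn": 0},
    {"tx": 0, "ty": 0, "tz": 0, "turn": 0},
    {"tx": 0, "ty": 0, "tz": 0, "turn": 0}
  ]
}}

```text
time: 10.92
ee_pos: [0.4497, 0.0061, 0.0798]
eef_rot: [0.708, 0.706, -0.001, -0.001]
contact_force: [0.8, -0.0, 0.5]
width: 0.0854
finger_force: 0.0
```

```bash
python3 - <<'E'
from h import *
im=snap('scene','s4.png')[120:260,320:480,::-1]
cv2.imwrite('pics/c7.png',cv2.resize(im,None,fx=4,fy=4,interpolation=cv2.INTER_CUBIC))
E
```

```text
(no output)
```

View pics/c7.png

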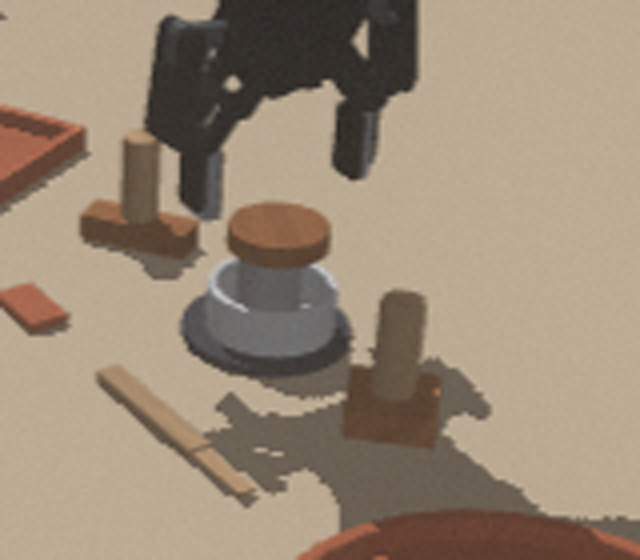

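Ring is on the foot plate with the base free on the post top (disc at about (390,177) full picture). Next I grip the base.

Call:
{"op": "move_arm", "data": {
  "deltas": [
    {"tx": 0, "ty": 0, "tz": 4, "turn": 0},
    {"tx": 0, "ty": 0, "tz": 4, "turn": 0},
    {"tx": 0, "ty": 0, "tz": 0, "turn": 0},
    {"tx": 0, "ty": 0, "tz": 0, "turn": 0},
    {"tx": 0, "ty": 0, "tz": 0, "turn": 0},
    {"tx": 0, "ty": 0, "tz": 0, "turn": 0},
    {"tx": 0, "ty": 0, "tz": 0, "turn": 0},
    {"tx": 0, "ty": 0, "tz": 0, "turn": 0}
  ]
}}

```text
time: 11.63
ee_pos: [0.4504, 0.006, 0.0727]
eef_rot: [0.708, 0.706, 0.0, 0.0]
contact_force: [-0.6, 0.3, -0.5]
width: 0.0857
finger_force: 0.0
```

Call:
{"op": "move_arm", "data": {
  "deltas": [
    {"tx": 0, "ty": 0, "tz": 0, "turn": 0},
    {"tx": 0, "ty": 0, "tz": 0, "turn": 0},
    {"tx": 0, "ty": 0, "tz": 0, "turn": 0},
    {"tx": 0, "ty": 0, "tz": 0, "turn": 0},
    {"tx": 0, "ty": 0, "tz": 0, "turn": 0},
    {"tx": 0, "ty": 0, "tz": 0, "turn": 0},
    {"tx": 0, "ty": 0, "tz": 0, "turn": 0},
    {"tx": 0, "ty": 0, "tz": 0, "turn": 0}
  ],
  "gripper": 0.4,
  "squeeze": 25
}}

```text
time: 12.3
ee_pos: [0.4527, 0.0056, 0.076]
eef_rot: [0.708, 0.706, 0.002, 0.003]
contact_force: [-4.8, 0.3, 32.7]
width: 0.0344
finger_force: 16.6
```

Call:
{"op": "move_arm", "data": {
  "deltas": [
    {"tx": 0, "ty": 0, "tz": -5, "turn": 0},
    {"tx": 0, "ty": 0, "tz": -10, "turn": 0},
    {"tx": 0, "ty": 0, "tz": -15, "turn": 0},
    {"tx": 0, "ty": 0, "tz": -20, "turn": 0},
    {"tx": 0, "ty": 0, "tz": -15, "turn": 0},
    {"tx": 0, "ty": 0, "tz": 0, "turn": 0},
    {"tx": 0, "ty": 0, "tz": 0, "turn": 0},
    {"tx": 0, "ty": 0, "tz": 0, "turn": 0}
  ]
}}

```text
time: 12.97
ee_pos: [0.4499, 0.0061, 0.137]
eef_rot: [0.708, 0.706, -0.0, -0.0]
contact_force: [-0.6, -0.0, 0.1]
width: 0.0344
finger_force: 0.0
```

```bash
python3 - <<'E'
from h import *
im=snap('scene','s5.png')[110:250,320:480,::-1]
cv2.imwrite('pics/c8.png',cv2.resize(im,None,fx=4,fy=4,interpolation=cv2.INTER_CUBIC))
E
```

```text
(no output)
```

View pics/c8.png

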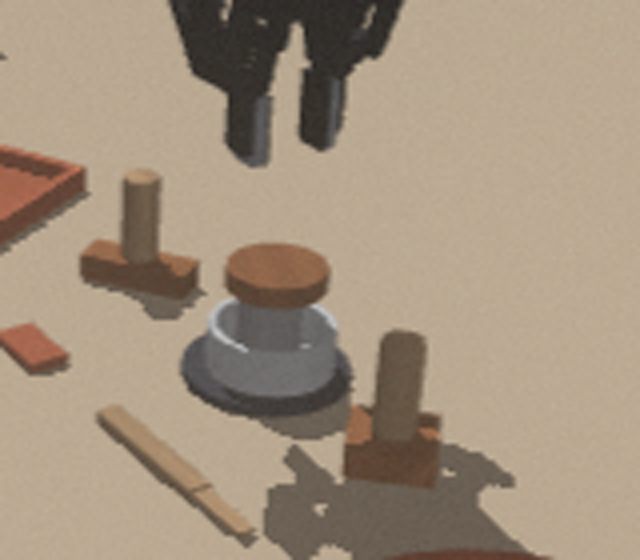

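The base still lies centred on the post; the fingers had closed above it. I'll reopen and grip 12 mm lower.

Call:
{"op": "move_arm", "data": {
  "deltas": [
    {"tx": 0, "ty": 0, "tz": 0, "turn": 0},
    {"tx": 0, "ty": 0, "tz": 0, "turn": 0},
    {"tx": 0, "ty": 0, "tz": 0, "turn": 0},
    {"tx": 0, "ty": 0, "tz": 0, "turn": 0},
    {"tx": 0, "ty": 0, "tz": 15, "turn": 0},
    {"tx": 0, "ty": 0, "tz": 15, "turn": 0},
    {"tx": 0, "ty": 0, "tz": 0, "turn": 0},
    {"tx": 0, "ty": 0, "tz": 0, "turn": 0}
  ],
  "gripper": 1
}}

```text
time: 13.68
ee_pos: [0.4499, 0.0061, 0.1073]
eef_rot: [0.708, 0.706, -0.001, -0.001]
contact_force: [-0.1, -0.7, -0.1]
width: 0.0853
finger_force: 0.0
```

Call:
{"op": "move_arm", "data": {
  "deltas": [
    {"tx": 0, "ty": 0, "tz": 10, "turn": 0},
    {"tx": 0, "ty": 0, "tz": 10, "turn": 0},
    {"tx": 0, "ty": 0, "tz": 10, "turn": 0},
    {"tx": 0, "ty": 0, "tz": 8, "turn": 0},
    {"tx": 0, "ty": 0, "tz": 5, "turn": 0},
    {"tx": 0, "ty": 0, "tz": 3, "turn": 0},
    {"tx": 0, "ty": 0, "tz": 0, "turn": 0},
    {"tx": 0, "ty": 0, "tz": 0, "turn": 0}
  ]
}}

```text
time: 14.35
ee_pos: [0.4506, 0.006, 0.0619]
eef_rot: [0.708, 0.706, 0.0, 0.0]
contact_force: [1.1, 0.8, 0.7]
width: 0.0854
finger_force: 0.0
```

Call:
{"op": "move_arm", "data": {
  "deltas": [
    {"tx": 0, "ty": 0, "tz": 0, "turn": 0},
    {"tx": 0, "ty": 0, "tz": 0, "turn": 0},
    {"tx": 0, "ty": 0, "tz": 0, "turn": 0},
    {"tx": 0, "ty": 0, "tz": 0, "turn": 0},
    {"tx": 0, "ty": 0, "tz": 0, "turn": 0},
    {"tx": 0, "ty": 0, "tz": 0, "turn": 0},
    {"tx": 0, "ty": 0, "tz": 0, "turn": 0},
    {"tx": 0, "ty": 0, "tz": 0, "turn": 0}
  ],
  "gripper": 0.5
}}

```text
time: 15.02
ee_pos: [0.4506, 0.006, 0.0621]
eef_rot: [0.708, 0.706, 0.0, 0.0]
contact_force: [-0.6, 0.5, 5.4]
width: 0.0515
finger_force: 25.5
```

Call:
{"op": "move_arm", "data": {
  "deltas": [
    {"tx": 0, "ty": 0, "tz": -5, "turn": 0},
    {"tx": 0, "ty": 0, "tz": -10, "turn": 0},
    {"tx": 0, "ty": 0, "tz": -15, "turn": 0},
    {"tx": 0, "ty": 0, "tz": -20, "turn": 0},
    {"tx": 0, "ty": 0, "tz": -15, "turn": 0},
    {"tx": 0, "ty": 0, "tz": -5, "turn": 0},
    {"tx": 0, "ty": 0, "tz": 0, "turn": 0},
    {"tx": 0, "ty": 0, "tz": 0, "turn": 0}
  ]
}}

```text
time: 15.68
ee_pos: [0.4501, 0.0061, 0.1313]
eef_rot: [0.708, 0.706, -0.0, -0.0]
contact_force: [-0.5, -0.0, -0.9]
width: 0.0519
finger_force: 26.3
```

Call:
{"op": "move_arm", "data": {
  "deltas": [
    {"tx": 12, "ty": 3, "tz": 0, "turn": 0},
    {"tx": 25, "ty": 6, "tz": 0, "turn": 0},
    {"tx": 27, "ty": 7, "tz": 0, "turn": 0},
    {"tx": 27, "ty": 7, "tz": 0, "turn": 0},
    {"tx": 27, "ty": 7, "tz": 0, "turn": 0},
    {"tx": 27, "ty": 7, "tz": 0, "turn": 0},
    {"tx": 27, "ty": 7, "tz": 0, "turn": 0},
    {"tx": 27, "ty": 7, "tz": 0, "turn": 0}
  ]
}}

```text
time: 16.35
ee_pos: [0.5015, 0.2061, 0.13]
eef_rot: [0.708, 0.706, -0.001, -0.001]
contact_force: [0.7, -0.4, -0.6]
width: 0.0521
finger_force: 26.3
```

Call:
{"op": "move_arm", "data": {
  "deltas": [
    {"tx": 27, "ty": 7, "tz": 0, "turn": 0},
    {"tx": 27, "ty": 7, "tz": 0, "turn": 0},
    {"tx": 27, "ty": 7, "tz": 0, "turn": 0},
    {"tx": 25, "ty": 7, "tz": 0, "turn": 0},
    {"tx": 15, "ty": 4, "tz": 0, "turn": 0},
    {"tx": 4, "ty": 0, "tz": 0, "turn": 0},
    {"tx": 0, "ty": 0, "tz": 0, "turn": 0},
    {"tx": 0, "ty": 0, "tz": 0, "turn": 0}
  ]
}}

```text
time: 17.02
ee_pos: [0.5338, 0.3289, 0.1304]
eef_rot: [0.708, 0.706, -0.001, -0.0]
contact_force: [-0.2, -0.8, -1.3]
width: 0.0521
finger_force: 26.3
```

Down 115 mm.

Call:
{"op": "move_arm", "data": {
  "deltas": [
    {"tx": 0, "ty": 0, "tz": 15, "turn": 0},
    {"tx": 0, "ty": 0, "tz": 20, "turn": 0},
    {"tx": 0, "ty": 0, "tz": 20, "turn": 0},
    {"tx": 0, "ty": 0, "tz": 20, "turn": 0},
    {"tx": 0, "ty": 0, "tz": 15, "turn": 0},
    {"tx": 0, "ty": 0, "tz": 10, "turn": 0},
    {"tx": 0, "ty": 0, "tz": 0, "turn": 0},
    {"tx": 0, "ty": 0, "tz": 0, "turn": 0}
  ]
}}

```text
time: 17.68
ee_pos: [0.5345, 0.3289, 0.0316]
eef_rot: [0.709, 0.706, -0.0, -0.0]
contact_force: [-0.4, -0.5, 0.7]
width: 0.0515
finger_force: 26.4
```

Call:
{"op": "move_arm", "data": {
  "deltas": [
    {"tx": 0, "ty": 0, "tz": 5, "turn": 0},
    {"tx": 0, "ty": 0, "tz": 4, "turn": 0},
    {"tx": 0, "ty": 0, "tz": 3, "turn": 0},
    {"tx": 0, "ty": 0, "tz": 2, "turn": 0},
    {"tx": 0, "ty": 0, "tz": 1, "turn": 0},
    {"tx": 0, "ty": 0, "tz": 0, "turn": 0},
    {"tx": 0, "ty": 0, "tz": 0, "turn": 0},
    {"tx": 0, "ty": 0, "tz": 0, "turn": 0}
  ]
}}

```text
time: 18.35
ee_pos: [0.5346, 0.3298, 0.0168]
eef_rot: [0.708, 0.706, 0.0, 0.0]
contact_force: [-0.2, 0.4, -0.5]
width: 0.0518
finger_force: 26.4
```

Call:
{"op": "move_arm", "data": {
  "deltas": [
    {"tx": 0, "ty": 0, "tz": 1, "turn": 0},
    {"tx": 0, "ty": 0, "tz": 1, "turn": 0},
    {"tx": 0, "ty": 0, "tz": 0, "turn": 0},
    {"tx": 0, "ty": 0, "tz": 0, "turn": 0},
    {"tx": 0, "ty": 0, "tz": 0, "turn": 0},
    {"tx": 0, "ty": 0, "tz": 0, "turn": 0},
    {"tx": 0, "ty": 0, "tz": 0, "turn": 0},
    {"tx": 0, "ty": 0, "tz": 0, "turn": 0}
  ]
}}

```text
time: 19.02
ee_pos: [0.5346, 0.3297, 0.0146]
eef_rot: [0.708, 0.706, 0.0, 0.0]
contact_force: [-0.6, -0.3, -0.1]
width: 0.0519
finger_force: 26.4
```

Call:
{"op": "move_arm", "data": {
  "deltas": [
    {"tx": 0, "ty": 0, "tz": 0, "turn": 0},
    {"tx": 0, "ty": 0, "tz": 0, "turn": 0},
    {"tx": 0, "ty": 0, "tz": 0, "turn": 0},
    {"tx": 0, "ty": 0, "tz": 0, "turn": 0},
    {"tx": 0, "ty": 0, "tz": -10, "turn": 0},
    {"tx": 0, "ty": 0, "tz": -25, "turn": 0},
    {"tx": 0, "ty": 0, "tz": -30, "turn": 0},
    {"tx": 0, "ty": 0, "tz": -30, "turn": 0}
  ],
  "gripper": 0.85
}}

```text
time: 19.68
ee_pos: [0.5342, 0.3296, 0.111]
eef_rot: [0.708, 0.706, -0.001, -0.0]
contact_force: [0.5, 0.8, 0.3]
width: 0.0726
finger_force: 0.0
```

Call:
{"op": "move_arm", "data": {
  "deltas": [
    {"tx": -10, "ty": -4, "tz": -10, "turn": 0},
    {"tx": -26, "ty": -10, "tz": 0, "turn": 0},
    {"tx": -31, "ty": -12, "tz": 0, "turn": 0},
    {"tx": -31, "ty": -12, "tz": 0, "turn": 0},
    {"tx": -31, "ty": -12, "tz": 0, "turn": 0},
    {"tx": -31, "ty": -12, "tz": 0, "turn": 0},
    {"tx": -31, "ty": -12, "tz": 0, "turn": 0},
    {"tx": -31, "ty": -12, "tz": 0, "turn": 0}
  ]
}}

```text
time: 20.35
ee_pos: [0.4471, 0.1068, 0.1205]
eef_rot: [0.708, 0.706, 0.0, 0.001]
contact_force: [0.7, -0.9, -0.2]
width: 0.0723
finger_force: 0.0
```

Call:
{"op": "move_arm", "data": {
  "deltas": [
    {"tx": -6, "ty": 0, "tz": 0, "turn": 0},
    {"tx": 0, "ty": 0, "tz": 0, "turn": 0},
    {"tx": 0, "ty": 0, "tz": 0, "turn": 0},
    {"tx": 0, "ty": 0, "tz": 0, "turn": 0},
    {"tx": 0, "ty": 0, "tz": 0, "turn": 0},
    {"tx": 0, "ty": 0, "tz": 0, "turn": 0},
    {"tx": 0, "ty": 0, "tz": 0, "turn": 0},
    {"tx": 0, "ty": 0, "tz": 0, "turn": 0}
  ]
}}

```text
time: 21.02
ee_pos: [0.4477, 0.1025, 0.1195]
eef_rot: [0.708, 0.706, -0.0, -0.0]
contact_force: [0.9, 0.4, -0.7]
width: 0.0728
finger_force: 0.0
```

```bash
python3 - <<'E'
from h import *
snap('scene','s6.png');a=cv2.imread('pics/s6.png');b=snap('top','t6.png')[:,:,::-1]
o=np.zeros((600,800,3),np.uint8)
x=cv2.resize(a[200:350,330:530],None,fx=4,fy=4)
cv2.imwrite('pics/c9.png',x)
E
```

```text
(no output)
```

View pics/c9.png

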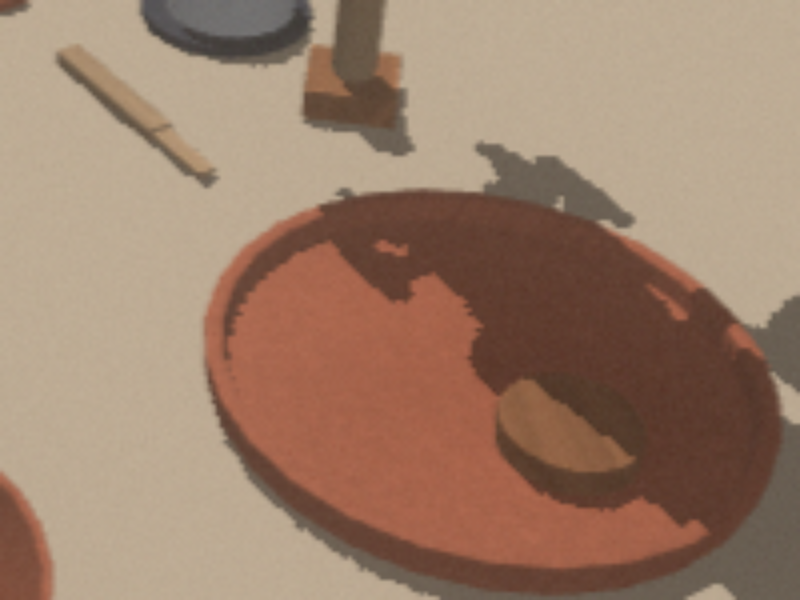

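The base lies flat in the dish (about (472,312) full). Next, the square stamp.

Call:
{"op": "move_arm", "data": {
  "deltas": [
    {"tx": 0, "ty": 0, "tz": 10, "turn": 0},
    {"tx": 0, "ty": 0, "tz": 15, "turn": 0},
    {"tx": 0, "ty": 0, "tz": 15, "turn": 0},
    {"tx": 0, "ty": 0, "tz": 15, "turn": 0},
    {"tx": 0, "ty": 0, "tz": 10, "turn": 0},
    {"tx": 0, "ty": 0, "tz": 5, "turn": 0},
    {"tx": 0, "ty": 0, "tz": 0, "turn": 0},
    {"tx": 0, "ty": 0, "tz": 0, "turn": 0}
  ]
}}

```text
time: 21.78
ee_pos: [0.4478, 0.1021, 0.0498]
eef_rot: [0.708, 0.706, -0.0, 0.0]
contact_force: [0.9, 0.8, 0.3]
width: 0.0725
finger_force: 0.0
```

Call:
{"op": "move_arm", "data": {
  "deltas": [
    {"tx": 0, "ty": 0, "tz": 0, "turn": 0},
    {"tx": 0, "ty": 0, "tz": 0, "turn": 0},
    {"tx": 0, "ty": 0, "tz": 0, "turn": 0},
    {"tx": 0, "ty": 0, "tz": 0, "turn": 0},
    {"tx": 0, "ty": 0, "tz": 0, "turn": 0},
    {"tx": 0, "ty": 0, "tz": 0, "turn": 0},
    {"tx": 0, "ty": 0, "tz": 0, "turn": 0},
    {"tx": 0, "ty": 0, "tz": 0, "turn": 0}
  ],
  "gripper": 0.1,
  "squeeze": 40
}}

```text
time: 22.45
ee_pos: [0.4479, 0.1021, 0.05]
eef_rot: [0.708, 0.706, 0.0, 0.0]
contact_force: [-0.9, 0.2, 6.0]
width: 0.0207
finger_force: 39.1
```

Call:
{"op": "move_arm", "data": {
  "deltas": [
    {"tx": 0, "ty": 0, "tz": 0, "turn": 0},
    {"tx": 0, "ty": 0, "tz": 0, "turn": 0},
    {"tx": 0, "ty": 0, "tz": 0, "turn": 0},
    {"tx": 0, "ty": 0, "tz": -5, "turn": 0},
    {"tx": 0, "ty": 0, "tz": -10, "turn": 0},
    {"tx": 0, "ty": 0, "tz": -20, "turn": 0},
    {"tx": 0, "ty": 0, "tz": -20, "turn": 0},
    {"tx": 0, "ty": 0, "tz": -5, "turn": 0}
  ]
}}

```text
time: 23.12
ee_pos: [0.449, 0.1022, 0.112]
eef_rot: [0.708, 0.706, 0.001, 0.001]
contact_force: [0.3, 0.5, 0.7]
width: 0.0207
finger_force: 39.3
```

Call:
{"op": "move_arm", "data": {
  "deltas": [
    {"tx": 8, "ty": 5, "tz": 0, "turn": 0},
    {"tx": 20, "ty": 12, "tz": 0, "turn": 0},
    {"tx": 25, "ty": 16, "tz": 0, "turn": 0},
    {"tx": 25, "ty": 16, "tz": 0, "turn": 0},
    {"tx": 25, "ty": 16, "tz": 0, "turn": 0},
    {"tx": 20, "ty": 12, "tz": 0, "turn": 0},
    {"tx": 13, "ty": 9, "tz": 0, "turn": 0},
    {"tx": 0, "ty": 0, "tz": 0, "turn": 0}
  ]
}}

```text
time: 23.78
ee_pos: [0.5351, 0.2406, 0.1079]
eef_rot: [0.708, 0.707, 0.0, -0.0]
contact_force: [-0.5, -0.0, -0.3]
width: 0.0208
finger_force: 39.3
```

Call:
{"op": "move_arm", "data": {
  "deltas": [
    {"tx": 0, "ty": 0, "tz": 10, "turn": 0},
    {"tx": 0, "ty": 0, "tz": 15, "turn": 0},
    {"tx": 0, "ty": 0, "tz": 12, "turn": 0},
    {"tx": 0, "ty": 0, "tz": 7, "turn": 0},
    {"tx": 0, "ty": 0, "tz": 3, "turn": 0},
    {"tx": 0, "ty": 0, "tz": 0, "turn": 0},
    {"tx": 0, "ty": 0, "tz": 0, "turn": 0},
    {"tx": 0, "ty": 0, "tz": 0, "turn": 0}
  ]
}}

```text
time: 24.45
ee_pos: [0.5345, 0.2377, 0.0632]
eef_rot: [0.708, 0.706, 0.0, 0.0]
contact_force: [1.1, 1.1, -0.5]
width: 0.0205
finger_force: 39.3
```

Call:
{"op": "move_arm", "data": {
  "deltas": [
    {"tx": 0, "ty": 0, "tz": 3, "turn": 0},
    {"tx": 0, "ty": 0, "tz": 2, "turn": 0},
    {"tx": 0, "ty": 0, "tz": 1, "turn": 0},
    {"tx": 0, "ty": 0, "tz": 0.5, "turn": 0},
    {"tx": 0, "ty": 0, "tz": 0.5, "turn": 0},
    {"tx": 0, "ty": 0, "tz": 0, "turn": 0},
    {"tx": 0, "ty": 0, "tz": 0, "turn": 0},
    {"tx": 0, "ty": 0, "tz": 0, "turn": 0}
  ]
}}

```text
time: 25.12
ee_pos: [0.5341, 0.2378, 0.0561]
eef_rot: [0.708, 0.706, 0.0, 0.0]
contact_force: [-3.0, -0.2, 5.5]
width: 0.0209
finger_force: 39.8
```

Call:
{"op": "move_arm", "data": {
  "deltas": [
    {"tx": 0, "ty": 0, "tz": 0, "turn": 0},
    {"tx": 0, "ty": 0, "tz": 0, "turn": 0},
    {"tx": 0, "ty": 0, "tz": 0, "turn": 0},
    {"tx": 0, "ty": 0, "tz": 0, "turn": 0},
    {"tx": 0, "ty": 0, "tz": 0, "turn": 0},
    {"tx": 0, "ty": 0, "tz": -15, "turn": 0},
    {"tx": 0, "ty": 0, "tz": -25, "turn": 0},
    {"tx": 0, "ty": 0, "tz": -30, "turn": 0}
  ],
  "gripper": 0.85
}}

```text
time: 25.78
ee_pos: [0.533, 0.2373, 0.1246]
eef_rot: [0.708, 0.706, -0.002, -0.001]
contact_force: [0.2, -0.5, -0.0]
width: 0.0721
finger_force: 0.0
```

Call:
{"op": "move_arm", "data": {
  "deltas": [
    {"tx": -12, "ty": -4, "tz": 0, "turn": 0},
    {"tx": -28, "ty": -10, "tz": 0, "turn": 0},
    {"tx": -33, "ty": -12, "tz": 0, "turn": 0},
    {"tx": -33, "ty": -12, "tz": 0, "turn": 0},
    {"tx": -33, "ty": -12, "tz": 0, "turn": 0},
    {"tx": -33, "ty": -12, "tz": 0, "turn": 0},
    {"tx": -33, "ty": -12, "tz": 0, "turn": 0},
    {"tx": -27, "ty": -9, "tz": 0, "turn": 0}
  ],
  "gripper": 1
}}

```text
time: 26.45
ee_pos: [0.4492, 0.0043, 0.1257]
eef_rot: [0.708, 0.706, -0.0, 0.0]
contact_force: [0.5, -0.1, 1.2]
width: 0.0854
finger_force: 0.0
```

Call:
{"op": "move_arm", "data": {
  "deltas": [
    {"tx": 0, "ty": 0, "tz": 0, "turn": 0},
    {"tx": 0, "ty": 0, "tz": 0, "turn": 0},
    {"tx": 0, "ty": 0, "tz": 0, "turn": 0},
    {"tx": 0, "ty": 0, "tz": 0, "turn": 0},
    {"tx": 0, "ty": 0, "tz": 15, "turn": 0},
    {"tx": 0, "ty": 0, "tz": 15, "turn": 0},
    {"tx": 0, "ty": 0, "tz": 0, "turn": 0},
    {"tx": 0, "ty": 0, "tz": 0, "turn": 0}
  ]
}}

```text
time: 27.12
ee_pos: [0.4501, 0.007, 0.0952]
eef_rot: [0.708, 0.706, -0.001, -0.001]
contact_force: [-0.2, -0.3, -0.2]
width: 0.0853
finger_force: 0.0
```

Down 72, close, lift 90.

Call:
{"op": "move_arm", "data": {
  "deltas": [
    {"tx": 0, "ty": 0, "tz": 10, "turn": 0},
    {"tx": -1, "ty": 0, "tz": 15, "turn": 0},
    {"tx": 0, "ty": 0, "tz": 15, "turn": 0},
    {"tx": 0, "ty": 0, "tz": 15, "turn": 0},
    {"tx": 0, "ty": 0, "tz": 10, "turn": 0},
    {"tx": 0, "ty": 0, "tz": 7, "turn": 0},
    {"tx": 0, "ty": 0, "tz": 0, "turn": 0},
    {"tx": 0, "ty": 0, "tz": 0, "turn": 0}
  ]
}}

```text
time: 27.78
ee_pos: [0.4508, 0.0052, 0.024]
eef_rot: [0.708, 0.706, 0.0, 0.0]
contact_force: [-0.3, 0.1, -0.2]
width: 0.0855
finger_force: 0.0
```

Call:
{"op": "move_arm", "data": {
  "deltas": [
    {"tx": 0, "ty": 0, "tz": 0, "turn": 0},
    {"tx": 0, "ty": 0, "tz": 0, "turn": 0},
    {"tx": 0, "ty": 0, "tz": 0, "turn": 0},
    {"tx": 0, "ty": 0, "tz": 0, "turn": 0},
    {"tx": 0, "ty": 0, "tz": 0, "turn": 0},
    {"tx": 0, "ty": 0, "tz": 0, "turn": 0},
    {"tx": 0, "ty": 0, "tz": 0, "turn": 0},
    {"tx": 0, "ty": 0, "tz": 0, "turn": 0}
  ],
  "gripper": 0.6,
  "squeeze": 40
}}

```text
time: 28.45
ee_pos: [0.4509, 0.005, 0.0251]
eef_rot: [0.708, 0.706, 0.001, 0.001]
contact_force: [-3.0, 0.4, 9.8]
width: 0.0667
finger_force: 41.8
```

Call:
{"op": "move_arm", "data": {
  "deltas": [
    {"tx": 0, "ty": 0, "tz": -5, "turn": 0},
    {"tx": 0, "ty": 0, "tz": -10, "turn": 0},
    {"tx": 0, "ty": 0, "tz": -15, "turn": 0},
    {"tx": 0, "ty": 0, "tz": -20, "turn": 0},
    {"tx": 0, "ty": 0, "tz": -25, "turn": 0},
    {"tx": 0, "ty": 0, "tz": -25, "turn": 0},
    {"tx": 0, "ty": 0, "tz": -15, "turn": 0},
    {"tx": 0, "ty": 0, "tz": 0, "turn": 0}
  ]
}}

```text
time: 29.12
ee_pos: [0.4522, 0.0048, 0.1421]
eef_rot: [0.708, 0.706, 0.002, 0.003]
contact_force: [0.2, 0.2, -0.1]
width: 0.0666
finger_force: 45.1
```

Call:
{"op": "move_arm", "data": {
  "deltas": [
    {"tx": -8, "ty": 2, "tz": 0, "turn": 0},
    {"tx": -20, "ty": 4, "tz": 0, "turn": 0},
    {"tx": -28, "ty": 6, "tz": 0, "turn": 0},
    {"tx": -28, "ty": 6, "tz": 0, "turn": 0},
    {"tx": -28, "ty": 6, "tz": 0, "turn": 0},
    {"tx": -28, "ty": 6, "tz": 0, "turn": 0},
    {"tx": -28, "ty": 6, "tz": 0, "turn": 0},
    {"tx": -28, "ty": 6, "tz": 0, "turn": 0}
  ]
}}

```text
time: 29.78
ee_pos: [0.4908, -0.1928, 0.1368]
eef_rot: [0.709, 0.706, -0.0, -0.001]
contact_force: [1.3, 0.7, -0.3]
width: 0.0663
finger_force: 45.0
```

Call:
{"op": "move_arm", "data": {
  "deltas": [
    {"tx": -28, "ty": 6, "tz": 0, "turn": 0},
    {"tx": -28, "ty": 6, "tz": 0, "turn": 0},
    {"tx": -28, "ty": 6, "tz": 0, "turn": 0},
    {"tx": -28, "ty": 6, "tz": 0, "turn": 0},
    {"tx": -22, "ty": 5, "tz": 0, "turn": 0},
    {"tx": -13, "ty": 3, "tz": 0, "turn": 0},
    {"tx": -5, "ty": 0, "tz": 0, "turn": 0},
    {"tx": 0, "ty": 0, "tz": 0, "turn": 0}
  ]
}}

```text
time: 30.45
ee_pos: [0.522, -0.3442, 0.1365]
eef_rot: [0.709, 0.705, -0.0, -0.001]
contact_force: [0.5, -0.1, -0.9]
width: 0.0668
finger_force: 45.0
```

Call:
{"op": "move_arm", "data": {
  "deltas": [
    {"tx": 0, "ty": 0, "tz": 10, "turn": 0},
    {"tx": 0, "ty": 0, "tz": 20, "turn": 0},
    {"tx": 0, "ty": 0, "tz": 20, "turn": 0},
    {"tx": 0, "ty": 0, "tz": 20, "turn": 0},
    {"tx": 0, "ty": 0, "tz": 10, "turn": 0},
    {"tx": 0, "ty": 0, "tz": 0, "turn": 0},
    {"tx": 0, "ty": 0, "tz": 0, "turn": 0},
    {"tx": 0, "ty": 0, "tz": 0, "turn": 0}
  ]
}}

```text
time: 31.12
ee_pos: [0.5237, -0.3433, 0.0597]
eef_rot: [0.708, 0.706, 0.0, 0.001]
contact_force: [0.0, 0.2, -0.8]
width: 0.067
finger_force: 45.2
```

```bash
python3 - <<'E'
from h import *
im=snap('scene','s7.png')[100:200,220:380,::-1]
cv2.imwrite('pics/c10.png',cv2.resize(im,None,fx=5,fy=5,interpolation=cv2.INTER_CUBIC))
E
```

```text
(no output)
```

View pics/c10.png

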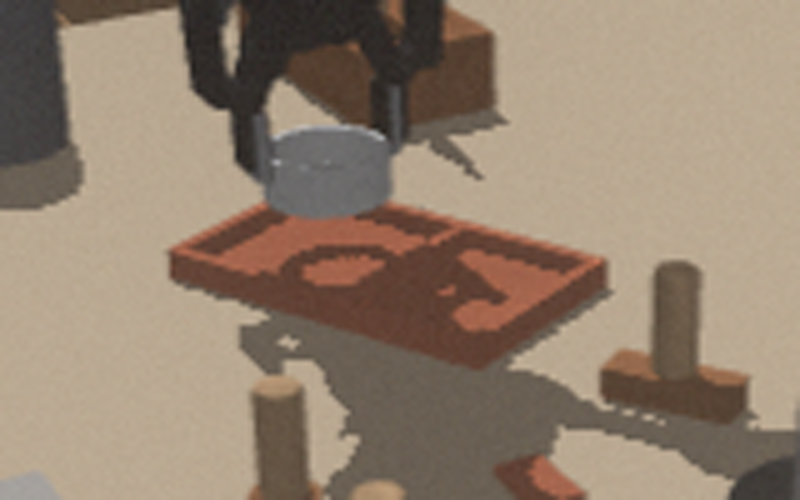

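Ring is held level above the wide well (about (286,134) full). I'll lower it.

Call:
{"op": "move_arm", "data": {
  "deltas": [
    {"tx": 0, "ty": 2, "tz": 10, "turn": 0},
    {"tx": 0, "ty": 0, "tz": 8, "turn": 0},
    {"tx": 0, "ty": 0, "tz": 5, "turn": 0},
    {"tx": 0, "ty": 0, "tz": 4, "turn": 0},
    {"tx": 0, "ty": 0, "tz": 2, "turn": 0},
    {"tx": 0, "ty": 0, "tz": 1, "turn": 0},
    {"tx": 0, "ty": 0, "tz": 0, "turn": 0},
    {"tx": 0, "ty": 0, "tz": 0, "turn": 0}
  ]
}}

```text
time: 31.83
ee_pos: [0.5252, -0.3434, 0.0288]
eef_rot: [0.708, 0.706, -0.0, 0.0]
contact_force: [-0.7, 0.4, -0.8]
width: 0.0665
finger_force: 45.2
```

Call:
{"op": "move_arm", "data": {
  "deltas": [
    {"tx": 0, "ty": 0, "tz": 1, "turn": 0},
    {"tx": 0, "ty": 0, "tz": 1, "turn": 0},
    {"tx": 0, "ty": 0, "tz": 1, "turn": 0},
    {"tx": 0, "ty": 0, "tz": 0.5, "turn": 0},
    {"tx": 0, "ty": 0, "tz": 0.5, "turn": 0},
    {"tx": 0, "ty": 0, "tz": 0, "turn": 0},
    {"tx": 0, "ty": 0, "tz": 0, "turn": 0},
    {"tx": 0, "ty": 0, "tz": 0, "turn": 0}
  ]
}}

```text
time: 32.5
ee_pos: [0.5251, -0.3433, 0.0253]
eef_rot: [0.708, 0.706, -0.0, 0.0]
contact_force: [-3.2, 0.7, 5.5]
width: 0.0665
finger_force: 45.8
```

Call:
{"op": "move_arm", "data": {
  "deltas": [
    {"tx": 0, "ty": 0, "tz": 0, "turn": 0},
    {"tx": 0, "ty": 0, "tz": 0, "turn": 0},
    {"tx": 0, "ty": 0, "tz": 0, "turn": 0},
    {"tx": 0, "ty": 0, "tz": 0, "turn": 0},
    {"tx": 0, "ty": 0, "tz": -10, "turn": 0},
    {"tx": 0, "ty": 0, "tz": -25, "turn": 0},
    {"tx": 0, "ty": 0, "tz": -30, "turn": 0},
    {"tx": 0, "ty": 0, "tz": -30, "turn": 0}
  ],
  "gripper": 1
}}

```text
time: 33.17
ee_pos: [0.5248, -0.343, 0.1209]
eef_rot: [0.708, 0.706, -0.0, -0.001]
contact_force: [1.2, -0.4, 0.8]
width: 0.0854
finger_force: 0.0
```

Call:
{"op": "move_arm", "data": {
  "deltas": [
    {"tx": 10, "ty": 4, "tz": 0, "turn": 0},
    {"tx": 24, "ty": 9, "tz": 0, "turn": 0},
    {"tx": 28, "ty": 11, "tz": 0, "turn": 0},
    {"tx": 28, "ty": 11, "tz": 0, "turn": 0},
    {"tx": 28, "ty": 11, "tz": 0, "turn": 0},
    {"tx": 28, "ty": 11, "tz": 0, "turn": 0},
    {"tx": 28, "ty": 11, "tz": 0, "turn": 0},
    {"tx": 28, "ty": 11, "tz": 0, "turn": 0}
  ]
}}

```text
time: 33.83
ee_pos: [0.6052, -0.1399, 0.1201]
eef_rot: [0.708, 0.706, 0.0, 0.0]
contact_force: [0.8, 0.1, -0.3]
width: 0.0851
finger_force: 0.0
```

Call:
{"op": "move_arm", "data": {
  "deltas": [
    {"tx": 28, "ty": 11, "tz": 0, "turn": 0},
    {"tx": 28, "ty": 11, "tz": 0, "turn": 0},
    {"tx": 28, "ty": 11, "tz": 0, "turn": 0},
    {"tx": 25, "ty": 10, "tz": 0, "turn": 0},
    {"tx": 20, "ty": 8, "tz": 0, "turn": 0},
    {"tx": 9, "ty": 2, "tz": 0, "turn": 0},
    {"tx": 0, "ty": 0, "tz": 0, "turn": 0},
    {"tx": 0, "ty": 0, "tz": 0, "turn": 0}
  ]
}}

```text
time: 34.5
ee_pos: [0.6579, -0.004, 0.1196]
eef_rot: [0.708, 0.706, -0.0, 0.0]
contact_force: [-0.2, 0.6, -0.2]
width: 0.0851
finger_force: 0.0
```

Call:
{"op": "move_arm", "data": {
  "deltas": [
    {"tx": 0, "ty": 0, "tz": 0, "turn": 0},
    {"tx": 0, "ty": 0, "tz": 0, "turn": 0},
    {"tx": 0, "ty": 0, "tz": 0, "turn": 0},
    {"tx": 0, "ty": 0, "tz": 0, "turn": 0},
    {"tx": 0, "ty": 0, "tz": 0, "turn": 0},
    {"tx": 0, "ty": 0, "tz": 0, "turn": 0},
    {"tx": 0, "ty": 0, "tz": 0, "turn": 0},
    {"tx": 0, "ty": 0, "tz": 0, "turn": 0}
  ]
}}

```text
time: 35.17
ee_pos: [0.6583, -0.0038, 0.1196]
eef_rot: [0.708, 0.706, -0.0, 0.0]
contact_force: [0.2, -0.2, 0.6]
width: 0.0855
finger_force: 0.0
```

```bash
python3 - <<'E'
from h import *
im=snap('scene','s8.png')[120:270,200:400,::-1]
cv2.imwrite('pics/c11.png',cv2.resize(im,None,fx=4,fy=4,interpolation=cv2.INTER_CUBIC))
E
```

```text
(no output)
```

View pics/c11.png

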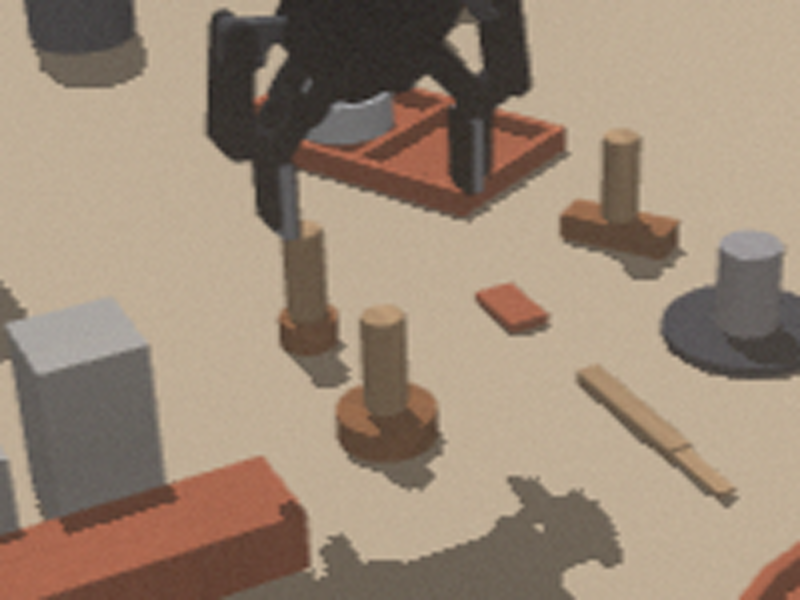

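The ring is in the wide well and the gripper is above the large round stamp (handle about (296,200) full). Now I grip it.

Call:
{"op": "move_arm", "data": {
  "deltas": [
    {"tx": 0, "ty": 0, "tz": 10, "turn": 0},
    {"tx": 0, "ty": 0, "tz": 15, "turn": 0},
    {"tx": 0, "ty": 0, "tz": 15, "turn": 0},
    {"tx": 0, "ty": 0, "tz": 15, "turn": 0},
    {"tx": 0, "ty": 0, "tz": 10, "turn": 0},
    {"tx": 0, "ty": 0, "tz": 5, "turn": 0},
    {"tx": 0, "ty": 0, "tz": 0, "turn": 0},
    {"tx": 0, "ty": 0, "tz": 0, "turn": 0}
  ]
}}

```text
time: 35.88
ee_pos: [0.6585, -0.0037, 0.0497]
eef_rot: [0.708, 0.706, 0.0, 0.0]
contact_force: [1.0, 0.5, -0.5]
width: 0.0856
finger_force: 0.0
```

Call:
{"op": "move_arm", "data": {
  "deltas": [
    {"tx": 0, "ty": 0, "tz": 0, "turn": 0},
    {"tx": 0, "ty": 0, "tz": 0, "turn": 0},
    {"tx": 0, "ty": 0, "tz": 0, "turn": 0},
    {"tx": 0, "ty": 0, "tz": 0, "turn": 0},
    {"tx": 0, "ty": 0, "tz": 0, "turn": 0},
    {"tx": 0, "ty": 0, "tz": 0, "turn": 0},
    {"tx": 0, "ty": 0, "tz": 0, "turn": 0},
    {"tx": 0, "ty": 0, "tz": 0, "turn": 0}
  ],
  "gripper": 0.1,
  "squeeze": 40
}}

```text
time: 36.55
ee_pos: [0.6585, -0.0038, 0.05]
eef_rot: [0.708, 0.706, 0.0, 0.0]
contact_force: [-0.2, -0.4, 2.0]
width: 0.0209
finger_force: 39.1
```

Call:
{"op": "move_arm", "data": {
  "deltas": [
    {"tx": 0, "ty": 0, "tz": 0, "turn": 0},
    {"tx": 0, "ty": 0, "tz": 0, "turn": 0},
    {"tx": 0, "ty": 0, "tz": -5, "turn": 0},
    {"tx": 0, "ty": 0, "tz": -15, "turn": 0},
    {"tx": 0, "ty": 0, "tz": -25, "turn": 0},
    {"tx": 0, "ty": 0, "tz": -30, "turn": 0},
    {"tx": 0, "ty": 0, "tz": -25, "turn": 0},
    {"tx": 0, "ty": 0, "tz": 0, "turn": 0}
  ]
}}

```text
time: 37.22
ee_pos: [0.661, -0.004, 0.1558]
eef_rot: [0.708, 0.706, 0.003, 0.004]
contact_force: [0.1, 0.5, 0.2]
width: 0.021
finger_force: 39.2
```

Call:
{"op": "move_arm", "data": {
  "deltas": [
    {"tx": -8, "ty": -5, "tz": 0, "turn": 0},
    {"tx": -20, "ty": -14, "tz": 0, "turn": 0},
    {"tx": -25, "ty": -17, "tz": 0, "turn": 0},
    {"tx": -25, "ty": -17, "tz": 0, "turn": 0},
    {"tx": -25, "ty": -17, "tz": 0, "turn": 0},
    {"tx": -25, "ty": -17, "tz": 0, "turn": 0},
    {"tx": -25, "ty": -17, "tz": 0, "turn": 0},
    {"tx": -25, "ty": -17, "tz": 0, "turn": 0}
  ]
}}

```text
time: 37.88
ee_pos: [0.5342, -0.1822, 0.1479]
eef_rot: [0.708, 0.706, -0.001, -0.002]
contact_force: [0.2, -0.6, -0.7]
width: 0.0207
finger_force: 39.2
```

Call:
{"op": "move_arm", "data": {
  "deltas": [
    {"tx": -25, "ty": -17, "tz": 0, "turn": 0},
    {"tx": -22, "ty": -15, "tz": 0, "turn": 0},
    {"tx": -18, "ty": -14, "tz": 0, "turn": 0},
    {"tx": -10, "ty": -8, "tz": 0, "turn": 0},
    {"tx": 0, "ty": 0, "tz": 0, "turn": 0},
    {"tx": 0, "ty": 0, "tz": 10, "turn": 0},
    {"tx": 0, "ty": 0, "tz": 15, "turn": 0},
    {"tx": 0, "ty": 0, "tz": 10, "turn": 0}
  ]
}}

```text
time: 38.55
ee_pos: [0.4823, -0.2547, 0.1127]
eef_rot: [0.708, 0.706, -0.0, -0.001]
contact_force: [-0.7, 0.1, -1.3]
width: 0.0209
finger_force: 39.3
```

Call:
{"op": "move_arm", "data": {
  "deltas": [
    {"tx": 0, "ty": 0, "tz": 10, "turn": 0},
    {"tx": 0, "ty": 0, "tz": 10, "turn": 0},
    {"tx": 0, "ty": 0, "tz": 5, "turn": 0},
    {"tx": 0, "ty": 0, "tz": 0, "turn": 0},
    {"tx": 0, "ty": 0, "tz": 0, "turn": 0},
    {"tx": 0, "ty": 0, "tz": 0, "turn": 0},
    {"tx": 0, "ty": 0, "tz": 0, "turn": 0},
    {"tx": 0, "ty": 0, "tz": 0, "turn": 0}
  ]
}}

```text
time: 39.22
ee_pos: [0.4827, -0.2563, 0.0902]
eef_rot: [0.708, 0.706, 0.0, 0.001]
contact_force: [-0.5, 0.4, -0.2]
width: 0.0209
finger_force: 39.3
```

Down 34 to about 0.056, gently.

Call:
{"op": "move_arm", "data": {
  "deltas": [
    {"tx": 0, "ty": 0, "tz": 8, "turn": 0},
    {"tx": 0, "ty": 0, "tz": 8, "turn": 0},
    {"tx": 0, "ty": 0, "tz": 6, "turn": 0},
    {"tx": 0, "ty": 0, "tz": 4, "turn": 0},
    {"tx": 0, "ty": 0, "tz": 2, "turn": 0},
    {"tx": 0, "ty": 0, "tz": 0, "turn": 0},
    {"tx": 0, "ty": 0, "tz": 0, "turn": 0},
    {"tx": 0, "ty": 0, "tz": 0, "turn": 0}
  ]
}}

```text
time: 39.88
ee_pos: [0.4826, -0.2562, 0.0618]
eef_rot: [0.708, 0.706, 0.0, 0.0]
contact_force: [-0.1, 0.4, -0.1]
width: 0.0207
finger_force: 39.3
```

Call:
{"op": "move_arm", "data": {
  "deltas": [
    {"tx": 0, "ty": 0, "tz": 2, "turn": 0},
    {"tx": 0, "ty": 0, "tz": 1, "turn": 0},
    {"tx": 0, "ty": 0, "tz": 1, "turn": 0},
    {"tx": 0, "ty": 0, "tz": 1, "turn": 0},
    {"tx": 0, "ty": 0, "tz": 0.5, "turn": 0},
    {"tx": 0, "ty": 0, "tz": 0, "turn": 0},
    {"tx": 0, "ty": 0, "tz": 0, "turn": 0},
    {"tx": 0, "ty": 0, "tz": 0, "turn": 0}
  ]
}}

```text
time: 40.55
ee_pos: [0.4824, -0.2561, 0.0562]
eef_rot: [0.708, 0.706, -0.0, 0.0]
contact_force: [-0.2, 0.5, 0.0]
width: 0.0208
finger_force: 39.3
```

Call:
{"op": "move_arm", "data": {
  "deltas": [
    {"tx": 0, "ty": 0, "tz": 0, "turn": 0},
    {"tx": 0, "ty": 0, "tz": 0, "turn": 0},
    {"tx": 0, "ty": 0, "tz": 0, "turn": 0},
    {"tx": 0, "ty": 0, "tz": 0, "turn": 0},
    {"tx": 0, "ty": 0, "tz": 0, "turn": 0},
    {"tx": 0, "ty": 0, "tz": -15, "turn": 0},
    {"tx": 0, "ty": 0, "tz": -25, "turn": 0},
    {"tx": 0, "ty": 0, "tz": -30, "turn": 0}
  ],
  "gripper": 0.85
}}

```text
time: 41.22
ee_pos: [0.4814, -0.2554, 0.1255]
eef_rot: [0.708, 0.706, -0.0, -0.002]
contact_force: [0.8, -1.4, 1.0]
width: 0.0727
finger_force: 0.0
```

Call:
{"op": "move_arm", "data": {
  "deltas": [
    {"tx": 0, "ty": 0, "tz": -30, "turn": 0},
    {"tx": 0, "ty": 0, "tz": -30, "turn": 0},
    {"tx": -20, "ty": -25, "tz": 0, "turn": 0},
    {"tx": -20, "ty": -25, "tz": 0, "turn": 0},
    {"tx": -20, "ty": -25, "tz": 0, "turn": 0},
    {"tx": -20, "ty": -25, "tz": 0, "turn": 0},
    {"tx": -20, "ty": -25, "tz": 0, "turn": 0},
    {"tx": -20, "ty": -25, "tz": 0, "turn": 0}
  ]
}}

```text
time: 41.88
ee_pos: [0.3306, -0.3762, 0.1863]
eef_rot: [0.708, 0.706, -0.0, 0.0]
contact_force: [-0.5, -0.2, 0.7]
width: 0.073
finger_force: 0.0
```

Call:
{"op": "move_arm", "data": {
  "deltas": [
    {"tx": -20, "ty": -10, "tz": 0, "turn": 0},
    {"tx": -20, "ty": -10, "tz": 0, "turn": 0},
    {"tx": -20, "ty": -10, "tz": 0, "turn": 0},
    {"tx": 0, "ty": 0, "tz": 0, "turn": 0},
    {"tx": 0, "ty": 0, "tz": 0, "turn": 0},
    {"tx": 0, "ty": 0, "tz": 0, "turn": 0},
    {"tx": 0, "ty": 0, "tz": 0, "turn": 0},
    {"tx": 0, "ty": 0, "tz": 0, "turn": 0}
  ]
}}

```text
time: 42.55
ee_pos: [0.3022, -0.4346, 0.1862]
eef_rot: [0.708, 0.706, 0.0, -0.0]
contact_force: [0.3, -0.5, 0.3]
width: 0.0724
finger_force: 0.0
```

```bash
python3 - <<'E'
from h import *
a=snap('scene','s9.png')[120:345,220:540,::-1];b=snap('top','t9.png')[150:290,140:520,::-1]
cv2.imwrite('pics/c12.png',np.vstack([cv2.resize(a[:160],(760,380)),cv2.resize(b,(760,220))[:]])[:600])
E
```

```text
(no output)
```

View pics/c12.png

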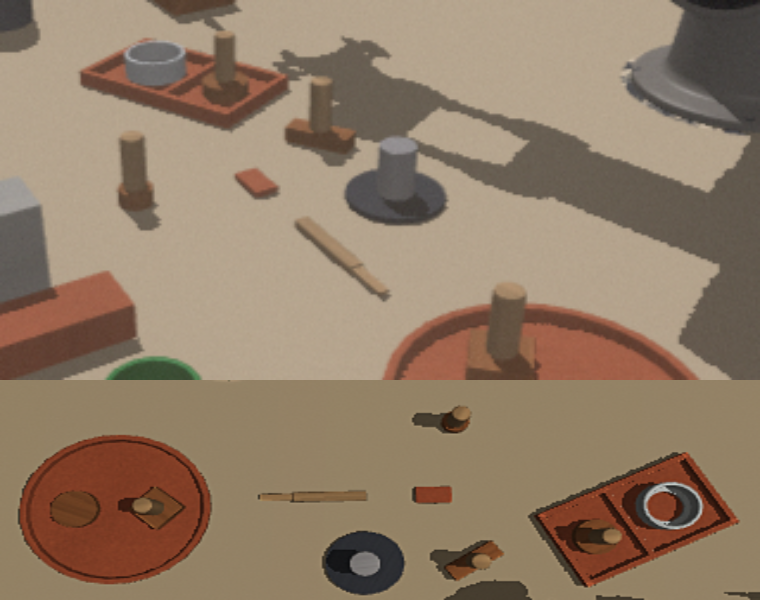

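Everything is in place: base and square stamp flat in the dish, ring in the wide well, round stamp upright in the narrow well, and the other two stamps untouched.

```bash
python3 -c "
from bench import *
print(hand_in())"
```

```text
the job is handed in; nothing more can be done
None
```

The job is handed in, though no verdict came back: the final pictures show the base and square stamp in the dish, the ring in the wide well and the large round stamp in the narrow well, with the small and bar stamps where they stood.

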